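# Pin the swing arm and hold its index plunger clear

## Robot

A 6-joint arm with a two-finger parallel gripper is mounted at the origin on the work surface. World frame = base frame: x ahead of the robot, y to its left, z up, the work surface at z = 0. Lengths are in m, angles in rad, forces in N, time in s.
With the tool pointing down it reaches from about 0.25 to 0.775 m from the base axis. Payload 4 kg.
Tool frame: the origin (TCP) lies midway between the tips of the shut fingers; the grasp point (between the pads) lies grip_depth behind it (grip_depth is the distance from the TCP to the grasp point, in m); z points along the fingers, y is the line along which they close (so a half turn about z gives the same grasp; the last joint's range is limited). The gripper opens to 85 mm and grips with 20 to 120 N. Pads are 22 mm wide; open, the fingers measure 114 mm over their backs; the gripper's body (76 mm by 85 mm) begins 54 mm behind the grasp point. The pads swing forward as they close: fully open they stand 13 mm farther back than shut.
Start: joints at [1.002, 0.087, 1.371, -0, 1.684, -0.103], TCP at [0.247, 0.491, 0.231] pointing down, gripper open.
Joint ranges: [-3.1, 3.1], [-0.76, 2.03], [0.27, 2.55], [-1.08, 4.22], [0.17, 2.65], [-2.57, 2.57]. Speed limits (rad/s): [2.79, 2.79, 3.14, 3.14, 3.14, 3.14].

## Interface

Orientations are given as a unit quaternion [w, x, y, z].
In Python, from rig import * gives the robot as it stands.
- The arm moves only by the tool step_arm, never from a script. Its argument "increments" is text: rows parted by semicolons, each of 6 numbers parted by spaces: the shift along the world's x, y, z in m, then the turn, a rotation vector about the world's x, y, z in degrees. In form: dx dy dz ax ay az; .... A call has 1 to 12 rows; each row is the pose to reach, as a shift and turn from the pose commanded when the call began; what a row does not reach only later rows make up. A row lasts 1/12 s, in which the tool goes at most 41.7 mm and 7.16 degrees, less where a joint would pass 70% of its speed; a pose out of reach is approached as far as the arm can. A call with a gripper value outside its range is refused whole. "hand" is the closure, from -1 (fully open) to 1 (shut), so that 0 is half open, set as the call begins (left out, the last holds). The fingers move at their own pace and stop on an object; "newtons" is the grip in N (left out, the last holds). Time passes only in rows, so rows that repeat a pose let the fingers close. It gives the time, the measured TCP pose, the force, the opening and the grip force at its end, in the units of the state.
- sense(): the state, without advancing time (a new reading comes with each control period).
- grab_frame(name): name is "scene" or "side" or "wrist"; returns a dict with "img" (384x512x3 uint8, red, green, blue), "intrinsics" (3x3 intrinsics, pixels), "view" (4x4, takes a point from world to camera coordinates). Camera axes: x right, y down, z forward; pixel columns grow to the right and rows downward; lengths in m; the calibration is good to about 2 mm. A picture is of the moment at which its call begins. There is no depth.
- hand_in(): hands the job in; it is judged then, once.
The state is a dict: "t": time; "q": joint angles; "qvel": joint speeds; "effort": joint torques, N m; "tool_pos": TCP position; "tool_rot": TCP orientation; "wrist_force": force on the tool from outside, world axes, zero at the start; "moment": the same for the moment, N m; "opening": opening from 0.0 (shut) to 1.0 (fully open); "grip_force": force on a finger pad.
Only numpy, scipy, OpenCV 4.12 (cv2) and the standard library are available. Lean on these libraries where they do the work, as an engineer would, in place of code of your own. Each camera call takes 0.05 s, during which the arm holds its last target. There are 200 camera calls.

## Task

Take the brass-headed hinge pin out of the wooden stand and push it down through the fork and the arm's lug until its head sits fully home on the fork, then let go of it. Only then pull the red knob of the sprung index plunger straight up as far as it goes, and finish while still holding it there in the gripper, clear of its seat hole so that the arm is free. Leave the other two pins in the stand and the rest of the bench as it is.

Things in the scene. Friction and masses are not known exactly. Their poses are not given: they have to be found in the camera images.
- hinge_pin_center (a point): The wanted pin, upright in any one of the stand's holes: steel shank 10 mm diameter, 44 mm long, the lowest 6 mm tapering to a 6 mm tip; brass head of a flange (24 mm diameter, 4 mm high) and on it a round grip (18 mm diameter, 22 mm high). About 60 g. The point is half-way up: 35 mm above the tip, 9 mm below the flange's underside; z along the pin to its head.
- hinge_pin_head (a point): Middle of the brass round grip of the hinge pin, 59 mm above its tip, 15 mm above the flange's underside, 11 mm above the flange's top; z along the pin to its head.
- fork_hole (a point): Centre of the mouth of the upper hole of the blue fork, in the top face of its upper tine, 76 mm above the table; z up. The vertical hole, 12 mm in diameter with a chamfered mouth, runs in line through upper tine (10 mm), arm's lug (14 mm) and lower tine (10 mm), with 1 mm gaps; 28 mm free below. The pin is home when its flange's underside touches this face.
- fixture: The fixed aluminium bed, 260 x 170 x 12 mm, with the blue fork (36 mm wide) on it. Origin on the fork hole's axis at the table; x points along the bed towards the plunger's end (the bed reaches from -60 to +200 mm).
- swing_arm: Steel arm, 30 mm wide, its top 65 mm above the table, its lug in the fork; it stands still. Origin on the fork hole's axis at the table; x points along the arm, the plunger at x = 130 mm. On it a black pad (at x = 60 mm, 4 mm high), below it a yellow stop block with the plunger's seat hole.
- stand: Fixed dark wood block 180 x 50 x 52 mm; origin at the centre of its underside, x along its length, z up. Three through holes of 12 mm in a row along x at -60, 0 and +60 mm, one pin in each.
- plunger_knob (a point): Centre of the red cylindrical knob (23 mm diameter, 26 mm high) of the index plunger, z up; on the swing arm 130 mm from the fork hole, 103 mm above the table at rest. It moves straight up with the plunger. Below it is the plunger's fixed housing, 19 mm diameter, its top 5 mm below the knob's underside at rest, 20 mm high.
- plunger (a joint): Lift of the index plunger in m: 0 seated in its hole (8 mm deep in the seat), 0.014 pulled fully back against its stop. A spring returns it: pulling takes about 5 N at the start and 10 N at the stop.
- black_pin_center (a point): Spare pin with black head, with 8 mm shank, otherwise shaped like the hinge pin; does not belong in the fork and must stay in its stand hole. The point is half-way up it (35 mm above its tip).
- blue_pin_center (a point): Spare pin with blue head, with 8 mm shank, otherwise shaped like the hinge pin; does not belong in the fork and must stay in its stand hole. The point is half-way up it (35 mm above its tip).
- tool_cup: Black cup of 84 mm diameter, 85 mm high, with tool handles sticking up to 165 mm; origin under its centre. Leave alone.
- oil_bottle: Small bottle, 48 mm diameter, 110 mm high, red cap; origin under its centre. Leave alone.
- jar: Amber jar, 60 mm diameter, 55 mm high; origin under its centre. Leave alone.
- screwdriver: Orange-handled screwdriver lying down, 170 mm long along its x. Leave alone.
- pliers: Pliers with blue handles lying flat, about 165 mm long along x, 14 mm thick. Leave alone.
There are look-alikes about, which are no part of the job. There is more than one size of the part that bears hinge_pin_center; the job needs the largest.

How it is judged:
By the outcome, as a careful person would: the job done as asked, in the order asked, and still so for the second after the job is handed in, while the arm keeps its last pose, push and grip.
It also fails if it takes over 51 s, if anything falls off the work surface, if the arm or the gripper's body presses on something with over 40 N, if the wrist force passes 120 N, or if a joint passes its speed limit or range.

## Working session

There is one attempt and no reset: what is moved stays moved. The work goes in short steps, Python scripts to look and compute and a tool call to move; the robot and the scene stay as the last step left them, time stands still between calls to the robot, and variables do not carry over. Pictures are saved under pics/ and viewed, at most 10 in all, crops included, and the job is handed in when it is done.

Besides the shell and the picture viewer there is one more tool, called after "Emit:" by a JSON object that holds its "name" and its "arguments", one argument or row to a line. step_arm: Moves the arm, as the interface text tells. Its arguments: {"type":"object","properties":{"increments":{"type":"string"},"hand":{"type":"number"},"newtons":{"type":"number"}},"required":["increments"]}

```bash
mkdir -p pics; ls; cat > h.py <<'E'
from rig import *
import numpy as np, cv2
def snap(n,f):
    d=grab_frame(n); cv2.imwrite('pics/'+f+'.png',cv2.cvtColor(d['img'],cv2.COLOR_RGB2BGR))
    np.savez('pics/'+f+'.npz',K=d['intrinsics'],V=d['view'],img=d['img']); return d
def load(f): return np.load('pics/'+f+'.npz')
def ray(d,u,v):
    K,V=d['K'],d['V']; R,t=V[:3,:3],V[:3,3]
    c=-R.T@t; r=R.T@np.linalg.solve(K,[u,v,1.]); return c,r/np.linalg.norm(r)
def plane(d,u,v,z):
    c,r=ray(d,u,v); return c+r*(z-c[2])/r[2]
def tri(*a):
    A=np.zeros((3,3));b=np.zeros(3)
    for d,u,v in a:
        c,r=ray(d,u,v);P=np.eye(3)-np.outer(r,r);A+=P;b+=P@c
    x=np.linalg.solve(A,b)
    return x,[np.linalg.norm(np.cross(x-ray(d,u,v)[0],ray(d,u,v)[1])) for d,u,v in a]
def proj(d,p):
    q=d['K']@(d['V'][:3,:3]@p+d['V'][:3,3]); return q[:2]/q[2]
E
python3 - <<'E'
from h import *
s=sense();print({k:np.round(v,3) for k,v in s.items()})
for n in('scene','side','wrist'):
    d=snap(n,n+'0'); V=d['view']; print(n,-V[:3,:3].T@V[:3,3], V[2,:3],d['intrinsics'][0])
a=cv2.imread('pics/scene0.png');b=cv2.imread('pics/side0.png')
E
```

```text
pics
{'t': np.float64(0.0), 'q': array([ 1.002,  0.088,  1.372,  0.   ,  1.684, -0.103]), 'qvel': array([-0.001, -0.   , -0.001,  0.   , -0.001,  0.   ]), 'effort': array([-1.0000e-03, -3.5186e+01, -3.1327e+01, -0.0000e+00,  1.1000e-02,
       -0.0000e+00]), 'tool_pos': array([0.247, 0.491, 0.23 ]), 'tool_rot': array([-0.   ,  0.231,  0.973, -0.001]), 'wrist_force': array([ 0.097, -0.082, -0.107]), 'moment': array([-0.031,  0.091, -0.034]), 'grip_force': np.float64(0.0), 'opening': np.float64(1.002)}
scene [ 1.33765174 -0.23136609  0.84617974] [-0.66206216  0.24170352 -0.70940335] [375.24675362   0.         258.46661842]
side [ 0.51815957 -0.71114791  0.55543252] [ 0.10863342  0.84906301 -0.51700173] [361.43475804   0.         255.13161463]
wrist [0.18255654 0.52465537 0.37375349] [ 0.2548662  -0.12987783 -0.95821447] [337.72166556   0.         255.96762312]
```

View pics/scene0.png

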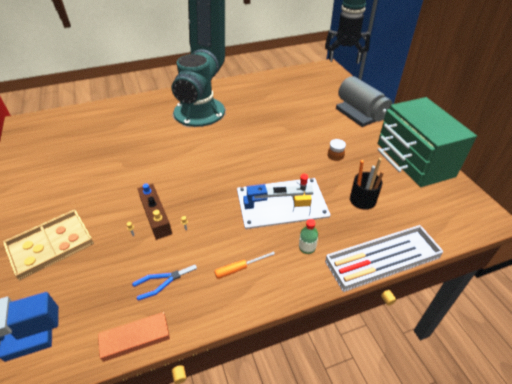

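View pics/side0.png

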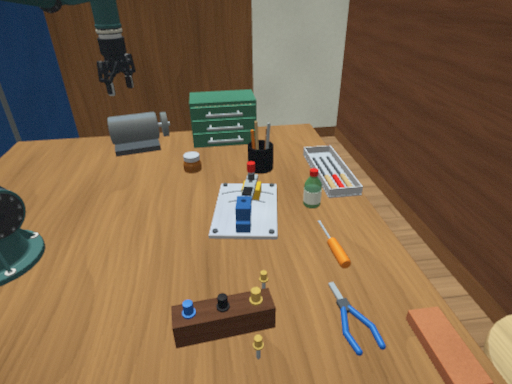

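The scene view shows the stand with blue (146,187), black (152,201) and brass (157,214) heads. Two small brass look-alikes stand at (130,228) and (184,222). The bed's blue fork is near (257,192) and the red knob near (304,181). In the side view the brass head is at (256,295), the fork at (244,205) and the knob at (251,168). Next I'll get coarse positions.

```bash
python3 - <<'E'
from h import *
A,B=load('scene0'),load('side0')
def blobs(d,lo,hi,box):
    h=cv2.cvtColor(d['img'],cv2.COLOR_RGB2HSV);m=cv2.inRange(h,lo,hi);k=np.zeros_like(m);x0,y0,x1,y1=box;k[y0:y1,x0:x1]=m[y0:y1,x0:x1]
    n,_,s,c=cv2.connectedComponentsWithStats(k);return [(s[i].tolist(),c[i].round(1)) for i in range(1,n) if s[i][4]>15]
Y=((18,120,110),(32,255,255));R=((0,170,120),(6,255,255));Bl=((105,130,60),(125,255,255))
print('brass',blobs(A,*Y,(120,180,200,240)),blobs(B,*Y,(170,260,290,360)))
print('red',blobs(A,*R,(290,165,320,200)),blobs(B,*R,(235,150,270,190)))
print('blue',blobs(A,*Bl,(130,170,300,230)),blobs(B,*Bl,(170,180,280,330)))
print('pin',tri((A,157,214),(B,256,295)));print('blue',tri((A,146.5,187.5),(B,188,307)))
print('knob',tri((A,304,181),(B,251,168)))
print('fork',plane(A,257,189,.076),plane(B,244,201,.076))
E
```

```text
brass [([153, 210, 9, 11, 77], array([156.8, 215.2])), ([181, 216, 7, 9, 46], array([183.6, 220. ])), ([127, 221, 7, 10, 48], array([129.8, 225.5]))] [([258, 269, 11, 14, 104], array([263.1, 276. ])), ([249, 286, 14, 20, 207], array([255.4, 295.8])), ([252, 334, 12, 16, 154], array([257.6, 341.9]))]
red [([300, 174, 8, 10, 58], array([303.5, 178.1]))] [([247, 161, 8, 11, 75], array([250.2, 165.7]))]
blue [([143, 184, 8, 10, 55], array([146.3, 189. ])), ([244, 185, 23, 23, 300], array([253.6, 194.5]))] [([236, 196, 15, 36, 491], array([242.9, 213.7])), ([182, 300, 14, 19, 184], array([188. , 309.3]))]
pin (array([ 0.57429451, -0.25623322,  0.06680553]), [np.float64(0.0006704881754042464), np.float64(0.0006704881754041486)])
blue (array([ 0.45506207, -0.26722147,  0.06749925]), [np.float64(0.00011780554791410473), np.float64(0.00011780554791402925)])
knob (array([0.62199637, 0.17312161, 0.09735476]), [np.float64(0.0017088268244267216), np.float64(0.0017088268244267045)])
fork [0.58645466 0.03842837 0.076     ] [0.58651772 0.04316795 0.076     ]
```

```bash
python3 - <<'E'
from h import *
A,B=load('scene0'),load('side0')
print(grip_depth)
print('dec1',tri((A,183.6,220),(B,263.1,276)));print('dec2',tri((A,129.8,225.5),(B,257.6,341.9)))
print('cup',plane(A,366,205,0),plane(B,261,168,0),'bottle',plane(A,309,249,0))
E
```

```text
0.0187
dec1 (array([ 0.59872497, -0.18872759,  0.04280771]), [np.float64(0.0010561765711747605), np.float64(0.0010561765711747525)])
dec2 (array([ 0.56633139, -0.33536307,  0.04265341]), [np.float64(0.0004697023698514744), np.float64(0.0004697023698514445)])
cup [0.69862994 0.35734287 0.        ] [0.67646832 0.35937058 0.        ] bottle [0.78974698 0.11779925 0.        ]
```

Emit:
{"name": "step_arm", "arguments": {
  "increments": "0.353 -0.401 0.02 0 0 32;0.353 -0.401 0.02 0 0 32;0.353 -0.401 0.02 0 0 32;0.353 -0.401 0.02 0 0 32;0.353 -0.401 0.02 0 0 32;0.353 -0.401 0.02 0 0 32;0.353 -0.401 0.02 0 0 32;0.353 -0.401 0.02 0 0 32;0.353 -0.401 0.02 0 0 32;0.353 -0.401 0.02 0 0 32;0.353 -0.401 0.02 0 0 32;0.353 -0.401 0.02 0 0 32"
}}

```text
t: 1.15
tool_pos: [0.5664, 0.1279, 0.2491]
tool_rot: [-0.0, -0.046, 0.999, 0.0]
wrist_force: [0.9, 0.7, 0.8]
opening: 0.999
grip_force: 0.0
```

Emit:
{"name": "step_arm", "arguments": {
  "increments": "0.034 -0.038 0 0 0 0;0.034 -0.038 0 0 0 0;0.034 -0.038 0 0 0 0;0.034 -0.038 0 0 0 0;0.034 -0.038 0 0 0 0",
  "hand": -0.1
}}

```text
t: 1.57
tool_pos: [0.5987, 0.093, 0.2493]
tool_rot: [-0.0, -0.047, 0.999, 0.0]
wrist_force: [-0.8, 0.0, -0.2]
opening: 0.546
grip_force: 0.0
```

```bash
python3 - <<'E'
from h import *
d=snap('wrist','w1');print(sense()['tool_pos'],sense()['opening'])
E
```

```text
[0.59860133 0.09327525 0.24956085] 0.5541051629880561
```

View pics/w1.png

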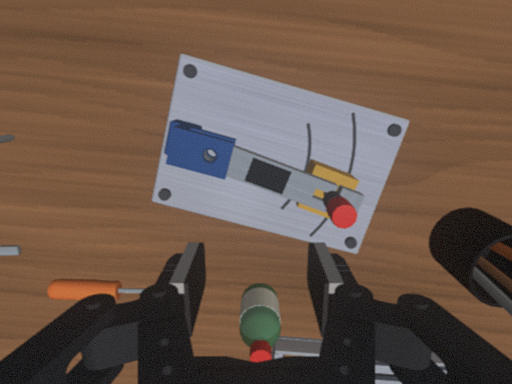

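The wrist view shows the fork hole at about (210,155), the top of the red knob at about (345,217), and the arm running between them. The gripper is half open over the bottle side, clear above it.

```bash
python3 - <<'E'
from h import *
d=load('w1');g=cv2.cvtColor(d['img'],cv2.COLOR_RGB2GRAY);h=cv2.cvtColor(d['img'],cv2.COLOR_RGB2HSV)
np.set_printoptions(linewidth=200)
print(h[144:168,198:224,1])
m=cv2.inRange(h,(105,120,40),(125,255,255));m[:, 245:]=0;m[:110]=0;m[190:]=0
c=max(cv2.findContours(m,cv2.RETR_EXTERNAL,cv2.CHAIN_APPROX_NONE)[0],key=cv2.contourArea);print(cv2.boxPoints(cv2.minAreaRect(c)))
r=cv2.bitwise_or(cv2.inRange(h,(0,150,80),(8,255,255)),cv2.inRange(h,(172,150,80),(180,255,255)));r[:,:320]=0;r[:,365:]=0;r[250:]=0
x,y,w,hh=cv2.boundingRect(r);print(x,y,w,hh);print(h[194:230:1,343,2],h[215,322:364,2])
im=cv2.resize(np.hstack([d['img'][120:240,150:270],d['img'][140:260,290:410]]),None,fx=3,fy=3,interpolation=2);cv2.imwrite('pics/w1c.png',im[...,::-1])
print('hole',plane(d,210,155,.076),'knob',plane(d,345,217,.116))
E
```

```text
[[143 147 142 135 149 143 139 150 140 138 144 138 143 143 139 144 136 160 136 139 148 137 141 137 136 147]
 [153 145 140 153 139 143 135 137 146 143 141 134 137 141 142 139 148 141 139 140 148 139 141 138 137 145]
 [149 139 152 138 142 144 143 133 147 142 140 144 147 145 160 146 141 134 145 135 137 144 145 138 142 139]
 [141 138 138 140 149 150 145 146 141 138 139 143 139 153 142 139 143 143 151 150 137 141 135 135 140 134]
 [146 146 147 135 146 149 144 137 141 130 129 131 131 138 149 140 139 144 139 148 139 140 145 141 137 137]
 [139 147 147 145 145 143 135 123 125  99  75  65  60  78 114 136 141 142 143 147 143 134 141 144 139 143]
 [148 139 140 141 141 126 122  99  84  68  37  25  22  31  51  85 125 142 137 138 134 135 140 139 152 147]
 [139 145 146 142 146 133  85  49  80  61  30  24  25  27  35  49  92 124 148 143 141 145 134 141 145 141]
 [147 136 137 135 131 102  46  22  60  76  36  27  26  22  26  33  52  99 137 148 139 145 147 133 146 130]
 [150 155 142 135 125 107  41  17  59  92  54  32  28  26  25  27  41  70 121 136 137 141 142 134 137 139]
 [144 140 135 133 132  97  38 
[... 1271 characters left out ...]
 141 135 143 140 137 147 141 140 133 145 135 145 142 138 149 141 150 145 137 141 149 143]
 [132 144 147 145 140 131 139 147 141 132 144 137 139 142 141 139 144 138 144 137 135 137 139 140 141 145]]
[[160.527   161.27388]
 [171.46474 120.25728]
 [234.82573 137.15355]
 [223.88799 178.17015]]
331 199 25 29
[154 153 144 120 105 109 104 105 101 100 123 182 198 197 192 195 194 196 192 197 193 196 197 193 194 194 197 192 195 195 193 195 195 190 169 167] [179 181 181 186 187 166 120  85  70  92 145 186 195 195 195 196 195 198 193 193 195 196 194 195 196 197 196 195 194 191 195 198 196 195 187 170 170 174 171 175 171 168]
hole [0.58521059 0.0489346  0.076     ] knob [0.62127145 0.17390379 0.116     ]
```

View pics/w1c.png

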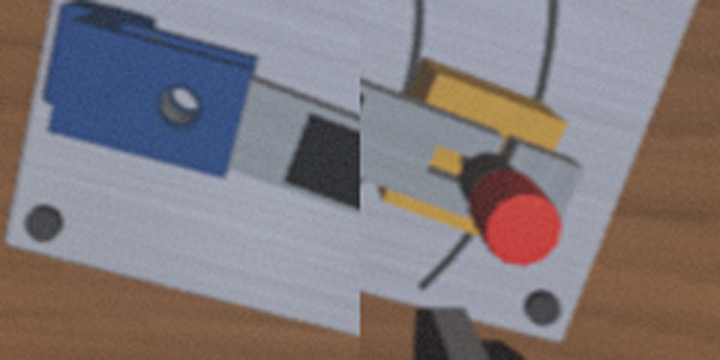

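Fork hole is at (0.585, 0.049) and the knob at (0.621, 0.173). They are 129 mm apart, against 130 mm given. Now I'll hover over the brass pin.

Emit:
{"name": "step_arm", "arguments": {
  "increments": "-0.026 -0.349 -0.04 0 0 0;-0.026 -0.349 -0.04 0 0 0;-0.026 -0.349 -0.04 0 0 0;-0.026 -0.349 -0.04 0 0 0;-0.026 -0.349 -0.04 0 0 0;-0.026 -0.349 -0.04 0 0 0;-0.026 -0.349 -0.04 0 0 0;-0.026 -0.349 -0.04 0 0 0;-0.026 -0.349 -0.04 0 0 0;-0.026 -0.349 -0.04 0 0 0;-0.026 -0.349 -0.04 0 0 0;-0.026 -0.349 -0.04 0 0 0"
}}

```text
t: 2.62
tool_pos: [0.5739, -0.2552, 0.21]
tool_rot: [0.0, -0.047, 0.999, 0.0]
wrist_force: [0.7, -0.1, -0.7]
opening: 0.55
grip_force: 0.0
```

```bash
python3 - <<'E'
from h import *
d=snap('wrist','w2');s=sense();print(s['tool_pos'],s['tool_rot'],s['opening'])
d=load('w2');h=cv2.cvtColor(d['img'],cv2.COLOR_RGB2HSV)
m=cv2.inRange(h,(18,110,100),(34,255,255))
n,_,st,c=cv2.connectedComponentsWithStats(m);print([(st[i].tolist(),c[i].round(1)) for i in range(1,n) if st[i][4]>40])
print('expect top',proj(d,np.array([.574,-.256,.078])))
E
```

```text
[ 0.57405293 -0.2550441   0.21013918] [ 5.07431931e-04 -4.77472114e-02  9.98859312e-01  1.45563829e-04] 0.5486145909005774
[([161, 149, 21, 20, 283], array([170.5, 159.1])), ([242, 166, 26, 29, 545], array([254.3, 180. ])), ([312, 196, 20, 21, 258], array([322.1, 206.1]))]
expect top [254.14845027 183.80117617]
```

View pics/w2.png

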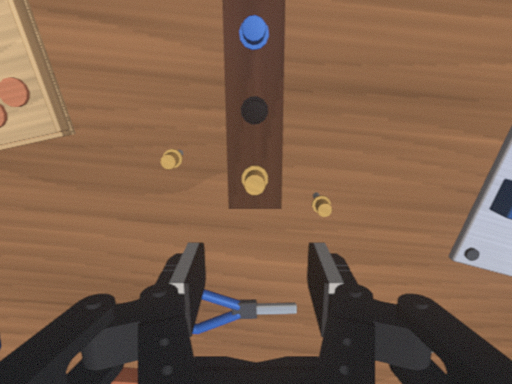

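The wrist view shows the brass head's top disc at (254,184), where (0.574, -0.256) was predicted. The black head at (254,110) and blue head at (254,33) share its row, and the two decoys at (171,159) and (322,206) are clear of the fingers. Descending.

Emit:
{"name": "step_arm", "arguments": {
  "increments": "0 -0.001 -0.035 0 0 0;0 -0.001 -0.07 0 0 0;0 -0.001 -0.1 0 0 0;0 -0.001 -0.12 0 0 0;0 -0.001 -0.135 0 0 0;0 -0.001 -0.145 0 0 0;0 -0.001 -0.153 0 0 0;0 -0.001 -0.153 0 0 0;0 -0.001 -0.153 0 0 0"
}}

```text
t: 3.42
tool_pos: [0.5741, -0.2578, 0.0572]
tool_rot: [0.0, -0.047, 0.999, -0.0]
wrist_force: [0.2, -0.8, 0.2]
opening: 0.551
grip_force: 0.0
```

Emit:
{"name": "step_arm", "arguments": {
  "increments": "0 0 0 0 0 0;0 0 0 0 0 0;0 0 0 0 0 0;0 0 0 0 0 0;0 0 0 0 0 0;0 0 0 0 0 0",
  "hand": 1,
  "newtons": 50
}}

```text
t: 3.92
tool_pos: [0.5744, -0.2579, 0.0582]
tool_rot: [0.001, -0.046, 0.999, 0.0]
wrist_force: [-0.5, 3.7, 5.8]
opening: 0.174
grip_force: 48.8
```

Emit:
{"name": "step_arm", "arguments": {
  "increments": "0 0 0.01 0 0 0;0 0 0.025 0 0 0;0 0 0.045 0 0 0;0 0 0.07 0 0 0;0 0 0.09 0 0 0;0 0 0.11 0 0 0;0 0 0.11 0 0 0;0 0 0.11 0 0 0"
}}

```text
t: 4.58
tool_pos: [0.5741, -0.2592, 0.168]
tool_rot: [0.001, -0.046, 0.999, -0.001]
wrist_force: [-0.2, -0.5, -1.7]
opening: 0.172
grip_force: 48.8
```

```bash
python3 - <<'E'
from h import *
d=snap('wrist','w3');b=snap('side','s3');s=sense();print(s['tool_pos'],s['opening'],s['wrist_force'],s['grip_force'])
cv2.imwrite('pics/c3.png',np.hstack([d['img'][100:384],b['img'][100:384]])[:,100:900,::-1])
E
```

```text
[ 0.57270958 -0.2581584   0.1646163 ] 0.17532497570160527 [-0.06719106  0.34677397 -0.76213965] 48.831687569618225
```

View pics/c3.png

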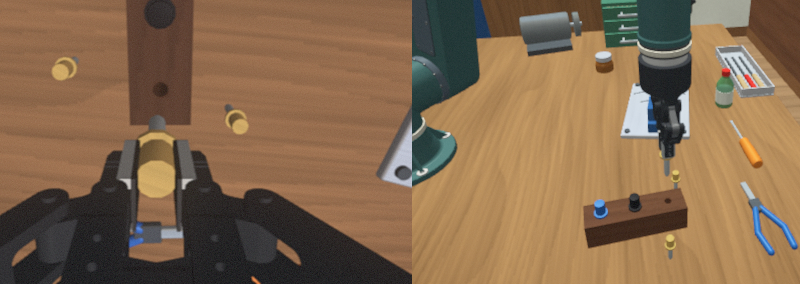

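The crop shows the brass pin held between the pads with its shank pointing down. Its stand hole is empty and the black and blue pins are still seated. Moving over the fork.

Emit:
{"name": "step_arm", "arguments": {
  "increments": "0.011 0.307 0 0 0 0;0.011 0.307 0 0 0 0;0.011 0.307 0 0 0 0;0.011 0.307 0 0 0 0;0.011 0.307 0 0 0 0;0.011 0.307 0 0 0 0;0.011 0.307 0 0 0 0;0.011 0.307 0 0 0 0;0.011 0.307 0 0 0 0;0.011 0.307 0 0 0 0;0.011 0.307 0 0 0 0;0.011 0.307 0 0 0 0"
}}

```text
t: 5.68
tool_pos: [0.5842, 0.0473, 0.1654]
tool_rot: [-0.001, -0.045, 0.999, -0.0]
wrist_force: [0.4, 0.0, -1.0]
opening: 0.178
grip_force: 49.0
```

```bash
python3 - <<'E'
from h import *
for i in range(3): s=sense();print(s['tool_pos'],s['tool_rot'])
d=snap('wrist','w4');b=snap('side','s4');a=snap('scene','a4')
d,b,a=load('w4'),load('s4'),load('a4')
h=np.array([.5852,.0489,.076])
for x in(d,b,a): print('hole',proj(x,h),'tip',proj(x,h+[0,0,.042]),'head',proj(x,h+[0,0,.10]))
def c(x,p,r,f): u,v=proj(x,p).astype(int); return cv2.resize(x['img'][max(v-r,0):v+r,u-r:u+r],(f,f),interpolation=2)
cv2.imwrite('pics/c4.png',np.hstack([c(x,h+[0,0,.04],r,266) for x,r in((d,60),(b,40),(a,40))])[...,::-1])
s=sense();print(s['tool_pos'])
E
```

```text
[0.58420486 0.04726162 0.16536581] [-8.89735659e-04 -4.53817606e-02  9.98969301e-01 -1.97217067e-04]
[0.58420486 0.04726162 0.16536581] [-8.89735659e-04 -4.53817606e-02  9.98969301e-01 -1.97217067e-04]
[0.58420486 0.04726162 0.16536581] [-8.89735659e-04 -4.53817606e-02  9.98969301e-01 -1.97217067e-04]
hole [257.26582463 200.53553688] tip [257.54730859 221.33176145] head [258.18725503 268.61143646]
hole [243.22189865 199.82787918] tip [242.66935073 185.20942408] head [241.85983048 163.79239444]
hole [260.17024856 187.86152032] tip [260.14963928 177.3512165 ] head [260.11924001 161.84821777]
[0.58452561 0.04736851 0.16614157]
```

View pics/c4.png

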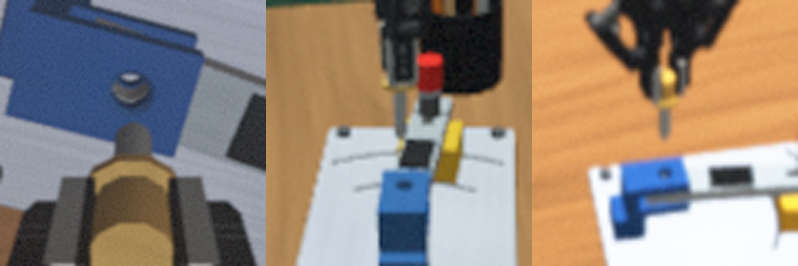

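The crops show the pin hanging upright just over the hole. In the wrist view the hole is at about (255.6,200) and the tip edge at (257,215). In the side view the hole is at (243.5,200) and the tip at (242.3,186). Refining to sub-pixel.

```bash
python3 - <<'E'
from h import *
np.set_printoptions(linewidth=200)
d,b,a=load('w4'),load('s4'),load('a4')
S=lambda x:cv2.cvtColor(x['img'],cv2.COLOR_RGB2HSV)
def cen(m,x0,y0,x1,y1):
    M=cv2.moments(m[y0:y1,x0:x1].astype(np.float32));return M['m10']/M['m00']+x0,M['m01']/M['m00']+y0
w=np.clip(120-S(d)[...,1].astype(int),0,None); hw=cen(w,246,190,266,211)
g=S(b)
print(g[196:206,236:252,1]); print(b['img'][178:190,236:250].mean(2).astype(int))
print('wrist hole',hw, plane(d,*hw,.076)); print(d['img'][212:228,244:272,2])
E
```

```text
[[ 29  69  96  95  99 104 107 104 111 139 134 116  98 108 113  69]
 [ 37 133 170 170 174 171 163 170 168 170 170 170 170 166 147  99]
 [ 36 133 171 168 172 171 168 170 168 171 177 172 164 168 159 102]
 [ 42 140 169 170 171 171 170 168 170 167 167 171 175 169 166 100]
 [ 65 170 165 166 170 165 157 154 183 169 169 165 172 170 164  58]
 [ 71 168 174 166 168 171 176 167 174 173 166 171 169 167 161  43]
 [ 71 169 168 173 166 173 168 175 178 168 168 166 169 170 164  37]
 [106 172 175 172 169 170 166 170 168 170 170 165 172 172 142  28]
 [131 173 171 169 170 170 172 175 169 169 164 169 171 167 132  37]
 [141 171 171 171 170 170 168 166 171 170 170 169 170 170 152  49]]
[[122 124 129 128 119 101  98 103 119 140 153 144  76  51]
 [125 125 127 127 121 103  97 102 120 157 180 168 110  67]
 [123 125 127 132 125 102  99 102 130 175 195 189 161  95]
 [125 123 127 132 126 105 100 101 149 191 193 195 175 111]
 [123 125 129 131 125 101  99  95 148 192 194 194 181 152]
 [179 178 181 178 154 102  98  98 152 194 195 192 192 192]
 [215 215 216 212 185 102  97 100 154 195 194 192 193 194]
 [215 215 216 21
[... 1507 characters left out ...]
 125 127]
 [128 125 128 125 107  80  68  70  71  71  78  79  79  79  84  88  88  87  92  89  91 112 124 127 126 127 129 124]
 [146 139 134 129 108  81  66  70  71  73  79  77  74  77  86  84  88  90  92  89  94 112 125 128 127 125 128 125]
 [169 164 160 155 129  85  63  71  68  73  72  76  75  75  84  86  90  91  88  93  93 109 123 129 127 128 131 126]
 [174 175 169 168 139  84  66  67  72  71  77  76  82  80  87  86  86  92  91  93  95 115 127 128 126 126 129 127]
 [176 178 180 177 137  86  64  69  74  67  73  75  81  78  86  87  88  91  94  93  97 108 125 127 130 127 129 127]
 [171 171 177 172 138  83  67  68  67  74  75  74  79  88  83  87  93  95  94  91  91 108 124 123 125 128 124 124]]
```

```bash
python3 - <<'E'
from h import *
np.set_printoptions(linewidth=200)
d,b,a=load('w4'),load('s4'),load('a4')
print('tip wrist',plane(d,256.45,215.4,.116)+[.003,0,0]); 
print(b['img'][196:206,236:252,2]); print(a['img'][183:194,252:268,2]);print(a['img'][168:182,254:268].mean(2).astype(int))
h=np.array([.5852,.0476,.076])
for x in(b,a): print(proj(x,h),proj(x,h+[0,0,.04]),proj(x,h+[.001,0,.04]),proj(x,h+[0,.001,.04]))
E
```

```text
tip wrist [0.58519426 0.04796329 0.116     ]
[[219 204 197 198 194 189 189 189 182 167 169 171 171 165 160 159]
 [214 190 183 182 182 180 182 182 184 182 181 182 182 183 182 163]
 [215 190 183 182 181 177 170 170 172 176 180 181 183 181 173 140]
 [205 189 184 182 177 161 141 135 138 153 174 182 181 181 167 123]
 [183 184 184 183 170 127 101  96  96 125 163 181 181 181 165 132]
 [193 184 182 184 176 149 120 113 117 136 171 182 183 183 165 160]
 [205 183 182 181 183 177 168 160 158 172 185 184 183 182 162 165]
 [195 182 182 182 183 181 183 183 184 184 183 184 182 181 163 175]
 [191 183 182 183 181 182 182 181 184 184 183 184 182 182 172 188]
 [188 183 183 182 182 183 181 183 182 182 183 184 181 179 171 194]]
[[ 96  94  94 100 104 104 108 112 115 121 126 133 137 153 160 167]
 [115 120 126 134 140 151 154 168 177 186 190 192 205 225 237 241]
 [167 184 188 195 197 200 205 209 213 221 222 220 227 240 251 252]
 [215 217 223 224 225 226 221 214 215 220 224 227 229 238 250 252]
 [226 227 227 227 227 223 203 186 184 195 217 226 228 234 246 250]
 [227 226 227 228 228 211 170 138 134 160 201 225
[... 704 characters left out ...]
61]
 [153 150 153 147 121 111 117 135 156 164 162 165 166 165]
 [157 157 158 148 123 111 118 136 160 165 168 166 169 166]
 [164 162 164 156 131 112 117 139 161 166 165 166 166 166]
 [165 168 165 158 137 119 126 148 162 162 165 165 166 166]
 [164 165 163 162 149 131 140 154 166 163 166 164 165 165]
 [164 165 164 163 159 151 153 164 165 165 162 164 164 164]
 [161 160 162 163 162 160 163 163 162 161 161 160 160 161]
 [163 164 164 164 161 161 161 160 161 160 158 159 156 153]]
[243.2782539  200.10284243] [242.75330231 186.1858699 ] [243.16225383 186.15261922] [242.70942706 185.98276004]
[259.75934307 187.96840044] [259.72897474 177.97159   ] [259.85009483 178.1901362 ] [260.05335923 177.88944589]
```

Pin tip and hole agree to about 1 mm in all three views, inside the taper's capture range. Descending, then inserting gently.

Emit:
{"name": "step_arm", "arguments": {
  "increments": "0.0005 0 -0.015 0 0 0;0.0005 0 -0.03 0 0 0;0.0005 0 -0.037 0 0 0;0.0005 0 -0.042 0 0 0;0.0005 0 -0.046 0 0 0;0.0005 0 -0.05 0 0 0;0.0005 0 -0.05 0 0 0"
}}

```text
t: 6.42
tool_pos: [0.5853, 0.048, 0.1163]
tool_rot: [0.0, -0.046, 0.999, -0.001]
wrist_force: [0.3, -1.9, -1.5]
opening: 0.173
grip_force: 48.8
```

Emit:
{"name": "step_arm", "arguments": {
  "increments": "0 0 -0.004 0 0 0;0 0 -0.008 0 0 0;0 0 -0.012 0 0 0;0 0 -0.016 0 0 0;0 0 -0.02 0 0 0;0 0 -0.02 0 0 0"
}}

```text
t: 6.92
tool_pos: [0.5851, 0.048, 0.0956]
tool_rot: [0.0, -0.046, 0.999, -0.001]
wrist_force: [0.8, -5.1, -1.1]
opening: 0.17
grip_force: 48.9
```

Emit:
{"name": "step_arm", "arguments": {
  "increments": "0 -0.0007 -0.003 0 0 0;0 -0.001 -0.006 0 0 0;0 -0.001 -0.009 0 0 0;0 -0.001 -0.011 0 0 0;0 -0.001 -0.013 0 0 0;0 -0.001 -0.013 0 0 0"
}}

```text
t: 7.42
tool_pos: [0.585, 0.0478, 0.0828]
tool_rot: [-0.0, -0.046, 0.999, 0.0]
wrist_force: [2.8, -2.6, -0.5]
opening: 0.172
grip_force: 49.0
```

Emit:
{"name": "step_arm", "arguments": {
  "increments": "0 0 -0.001 0 0 0;0 0 -0.002 0 0 0;0 0 -0.002 0 0 0"
}}

```text
t: 7.67
tool_pos: [0.5852, 0.0479, 0.0822]
tool_rot: [0.0, -0.046, 0.999, 0.0]
wrist_force: [-0.0, -2.2, 3.9]
opening: 0.175
grip_force: 49.5
```

Emit:
{"name": "step_arm", "arguments": {
  "increments": "0 0 -0.001 0 0 0;0 0 -0.002 0 0 0;0 0 -0.002 0 0 0;0 0 -0.002 0 0 0"
}}

```text
t: 8.0
tool_pos: [0.5852, 0.0479, 0.0821]
tool_rot: [0.001, -0.046, 0.999, 0.0]
wrist_force: [-4.3, -3.5, 11.9]
opening: 0.173
grip_force: 50.3
```

Emit:
{"name": "step_arm", "arguments": {
  "increments": "0 0 0.003 0 0 0;0 0 0.003 0 0 0;0 0 0.003 0 0 0"
}}

```text
t: 8.25
tool_pos: [0.5851, 0.0478, 0.0822]
tool_rot: [0.0, -0.046, 0.999, 0.0]
wrist_force: [1.3, -2.9, 2.9]
opening: 0.176
grip_force: 49.3
```

Emit:
{"name": "step_arm", "arguments": {
  "increments": "0 0 0 0 0 0;0 0 0 0 0 0;0 0 0 0 0 0;0 0 0 0 0 0;0 0 0 0 0 0",
  "hand": -0.1
}}

```text
t: 8.67
tool_pos: [0.5847, 0.0481, 0.0819]
tool_rot: [-0.001, -0.046, 0.999, 0.0]
wrist_force: [0.3, -0.5, 0.3]
opening: 0.548
grip_force: 0.0
```

Emit:
{"name": "step_arm", "arguments": {
  "increments": "0 0 0.01 0 0 0;0 0 0.03 0 0 0;0 0 0.055 0 0 0;0 0 0.08 0 0 0;0 0 0.1 0 0 0;0 0 0.1 0 0 0;0 0 0.1 0 0 0"
}}

```text
t: 9.25
tool_pos: [0.586, 0.0478, 0.1848]
tool_rot: [0.002, -0.046, 0.999, -0.0]
wrist_force: [0.1, -0.1, 0.3]
opening: 0.55
grip_force: 0.0
```

```bash
python3 - <<'E'
from h import *
d=snap('wrist','w5');b=snap('side','s5');a=snap('scene','a5')
d,b,a=load('w5'),load('s5'),load('a5')
print(sense()['tool_pos'])
h=np.array([.5852,.0478,.076]);k=np.array([.621,.172,.116])
for x in(d,b,a): print('headtop',proj(x,h+[0,0,.026]),'flange',proj(x,h+[0,0,.002]),'knobtop',proj(x,k))
def c(x,p,r,f): u,v=proj(x,p).astype(int); return cv2.resize(x['img'][max(v-r,0):v+r,u-r:u+r],(f,f),interpolation=2)
cv2.imwrite('pics/c5.png',np.hstack([c(x,h+[0,.04,.02],r,266) for x,r in((d,90),(b,45),(a,45))])[...,::-1])
def red(x,x0,y0,x1,y1):
    q=cv2.cvtColor(x['img'],cv2.COLOR_RGB2HSV);m=cv2.inRange(q,(0,150,140),(8,255,255))[y0:y1,x0:x1];M=cv2.moments(m,True);bb=cv2.boundingRect(m);return M['m10']/M['m00']+x0,M['m01']/M['m00']+y0,bb[0]+x0,bb[1]+y0,bb[2:]
u,v=proj(d,k).astype(int);print(red(d,u-35,v-40,u+35,v+35))
E
```

```text
[0.58412264 0.04778619 0.18068248]
headtop [255.14655401 199.97290199] flange [255.20314052 190.5222222 ] knobtop [426.24414895 269.86248782]
headtop [242.93107726 191.08944695] flange [243.24389616 199.37994545] knobtop [250.91501976 162.63876404]
headtop [259.80408163 181.51304977] flange [259.8211737  187.46424621] knobtop [304.16380107 175.58378492]
(np.float64(427.99421128798843), np.float64(269.2098408104197), np.int64(412), np.int64(256), (32, 28))
```

View pics/c5.png

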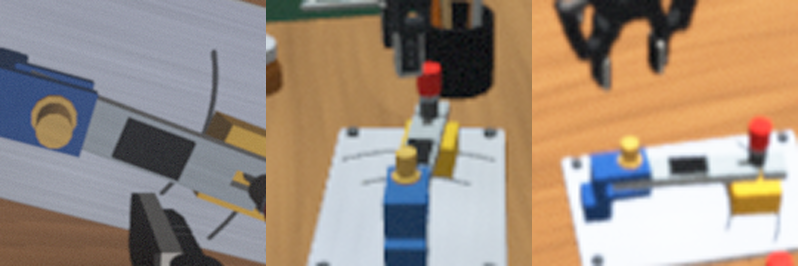

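The crops show the pin's flange sitting flat on the fork, head upright and the gripper clear. The knob in the wrist view is at (428,269). Hovering over the knob.

Emit:
{"name": "step_arm", "arguments": {
  "increments": "0.036 0.125 0 0 0 0;0.036 0.125 0 0 0 0;0.036 0.125 0 0 0 0;0.036 0.125 0 0 0 0;0.036 0.125 0 0 0 0;0.036 0.125 0 0 0 0;0.036 0.125 0 0 0 0"
}}

```text
t: 9.98
tool_pos: [0.6205, 0.1714, 0.1814]
tool_rot: [-0.001, -0.046, 0.999, -0.0]
wrist_force: [0.5, 0.1, -0.3]
opening: 0.547
grip_force: 0.0
```

```bash
python3 - <<'E'
from h import *
d=snap('wrist','w6');d=load('w6');print(sense()['tool_pos'],sense()['tool_rot'])
q=cv2.cvtColor(d['img'],cv2.COLOR_RGB2HSV);u,v=proj(d,np.array([.621,.1728,.116])).astype(int);print(u,v)
m=cv2.inRange(q,(0,150,150),(8,255,255));m=m[v-35:v+35,u-40:u+40]
c=max(cv2.findContours(m,0,1)[0],key=cv2.contourArea);e=cv2.fitEllipse(c);p=(e[0][0]+u-40,e[0][1]+v-35);print(p,e[1],cv2.boundingRect(m))
print(plane(d,*p,.116))
E
```

```text
[0.62066364 0.17117592 0.18186935] [-5.94620195e-04 -4.54935404e-02  9.98964403e-01 -3.25640597e-04]
257 210
(np.float64(257.4369316101074), np.float64(209.8477554321289)) (30.23686981201172, 31.68391990661621) (25, 20, 32, 31)
[0.62031744 0.17294971 0.116     ]
```

Emit:
{"name": "step_arm", "arguments": {
  "increments": "0 0.0015 -0.03 0 0 0;0 0.0015 -0.055 0 0 0;0 0.0015 -0.075 0 0 0;0 0.0015 -0.087 0 0 0;0 0.0015 -0.096 0 0 0;0 0.0015 -0.096 0 0 0;0 0.0015 -0.096 0 0 0"
}}

```text
t: 10.62
tool_pos: [0.6214, 0.1737, 0.087]
tool_rot: [0.0, -0.046, 0.999, 0.0]
wrist_force: [-0.5, -0.6, 1.1]
opening: 0.551
grip_force: 0.0
```

Emit:
{"name": "step_arm", "arguments": {
  "increments": "0 0 0 0 0 0;0 0 0 0 0 0;0 0 0 0 0 0;0 0 0 0 0 0;0 0 0 0 0 0;0 0 0 0 0 0",
  "hand": 1,
  "newtons": 60
}}

```text
t: 11.12
tool_pos: [0.6224, 0.1724, 0.089]
tool_rot: [0.002, -0.046, 0.999, -0.002]
wrist_force: [-1.2, -5.1, 3.6]
opening: 0.249
grip_force: 58.8
```

Emit:
{"name": "step_arm", "arguments": {
  "increments": "0 -0.001 0.003 0 0 0;0 -0.001 0.006 0 0 0;0 -0.001 0.009 0 0 0;0 -0.001 0.012 0 0 0;0 -0.001 0.014 0 0 0;0 -0.001 0.014 0 0 0;0 -0.001 0.014 0 0 0"
}}

```text
t: 11.7
tool_pos: [0.6223, 0.1724, 0.0993]
tool_rot: [0.001, -0.046, 0.999, -0.001]
wrist_force: [6.1, -1.9, -7.7]
opening: 0.251
grip_force: 58.9
```

Emit:
{"name": "step_arm", "arguments": {
  "increments": "-0.001 0 0.002 0 0 0;-0.001 0 0.004 0 0 0;-0.001 0 0.004 0 0 0;-0.001 0 0.004 0 0 0"
}}

```text
t: 12.03
tool_pos: [0.6223, 0.1724, 0.103]
tool_rot: [0.002, -0.046, 0.999, -0.001]
wrist_force: [8.8, -2.8, -10.3]
opening: 0.242
grip_force: 61.4
```

Emit:
{"name": "step_arm", "arguments": {
  "increments": "0.002 -0.0005 0.001 0 0 0;0.002 -0.0005 0.002 0 0 0;0.002 -0.0005 0.002 0 0 0;0.002 -0.0005 0.002 0 0 0"
}}

```text
t: 12.37
tool_pos: [0.6223, 0.1724, 0.1032]
tool_rot: [-0.001, -0.046, 0.999, -0.0]
wrist_force: [6.6, -1.6, -14.0]
opening: 0.243
grip_force: 61.0
```

Height has stalled at 0.103 while the force has risen to 14 N, so the plunger should be at its stop. Checking the lift and the pin in the images.

Emit:
{"name": "step_arm", "arguments": {
  "increments": "0.001 0 0.001 0 0 0;0.001 0 0.001 0 0 0;0.001 0 0.001 0 0 0;0.001 0 0.001 0 0 0;0.001 0 0.001 0 0 0;0.001 0 0.001 0 0 0",
  "newtons": 75
}}

```text
t: 12.87
tool_pos: [0.6222, 0.1724, 0.1032]
tool_rot: [-0.002, -0.046, 0.999, -0.0]
wrist_force: [5.2, -1.2, -14.6]
opening: 0.242
grip_force: 74.1
```

```bash
python3 - <<'E'
from h import *
snap('side','s7');snap('scene','a7');snap('wrist','w7')
k=np.array([.621,.173,.11])
out=[]
for n in('s5','s7','a5','a7'):
    x=load(n);u,v=proj(x,k).astype(int);q=cv2.cvtColor(x['img'],cv2.COLOR_RGB2HSV);m=cv2.inRange(q,(0,150,90),(8,255,255))[v-25:v+25,u-12:u+12]
    print(n,'red bbox',cv2.boundingRect(m)); print([proj(x,k+[0,0,z]).round(1).tolist() for z in(0,.014)])
    out.append(cv2.resize(x['img'][v-30:v+40,u-55:u+25],(400,290),interpolation=2)[:, :])
cv2.imwrite('pics/c7.png',np.vstack([np.hstack(out[:2]),np.hstack(out[2:])])[...,::-1])
s=sense();print(s['tool_pos'],s['wrist_force'],s['grip_force'],s['opening'],s['t'])
E
```

```text
s5 red bbox (9, 21, 8, 13)
[[250.9, 164.4], [250.8, 159.8]]
s7 red bbox (9, 18, 2, 10)
[[250.9, 164.4], [250.8, 159.8]]
a5 red bbox (8, 22, 8, 11)
[[304.3, 177.0], [304.7, 173.4]]
a7 red bbox (11, 18, 7, 11)
[[304.3, 177.0], [304.7, 173.4]]
[0.62225542 0.17235905 0.10317208] [  5.17135831  -1.46540437 -14.82477088] 74.08639974484686 0.23985264007875923 13.0167
```

View pics/c7.png

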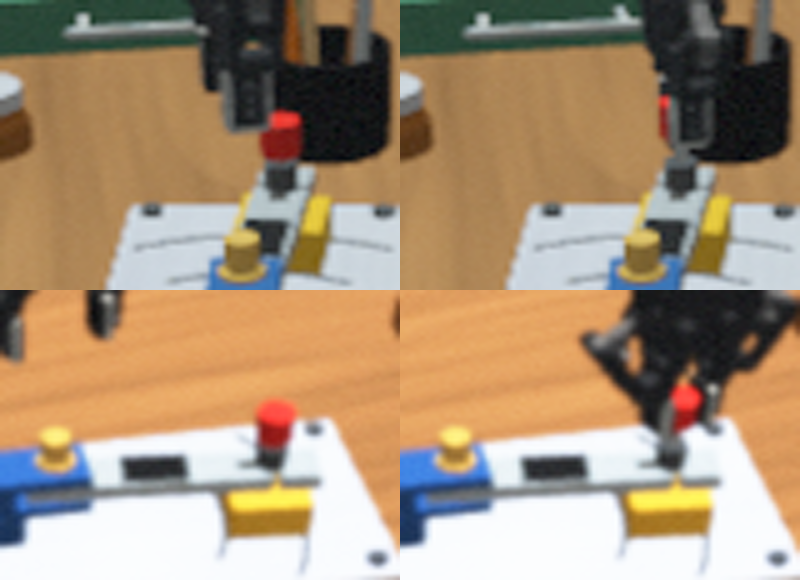

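The before/after crops show the knob about 4 px higher in the scene view; 14 mm of lift should give 3.6 px. It is held in the gripper with the rod showing beneath, and the pin is still home on the fork. Handing in.

```bash
python3 -c "
from rig import *
print(hand_in())"
```

```text
the job is handed in; nothing more can be done
None
```

The job is handed in: the brass hinge pin is seated fully home in the fork and released, and the gripper is holding the red plunger knob pulled up against its stop; the result of the judging was not shown.

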